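Set the draught tower's stabiliser leg and close its cam lever

TASK

Set the stabiliser leg of the portable draught tower: take the sprung leg by its upright blade, pull it out until its pointer lines up with the length mark on the side rail, and hold it there while the fingertips of the same hand slide down the blade and press the forked cam lever fully down. Finish like that, lever fully closed and still gripping the leg at the mark: do not let go of it, because the program ends while holding. Leave the bottles, spanner and other things around it where they are.

Things in the scene. Friction and masses are not known exactly. Their poses are not given: they have to be found in the camera images.
- tower: fixed steel draught tower: base plate 190 x 150 x 12 mm, column 72 mm wide (cap 86), 214 mm tall, at its own x = +105 mm, tap lever to 242 mm. The leg is pulled out along its own -x. Origin on the table on the leg's middle line. Channel walls (30 mm to either side, 34 mm high) end at x = -70 mm; hinge lugs 62 mm high, 20-28 mm to either side at x = -50 mm; rail 20 mm high at y = 35-49 mm.
- leg: sprung sliding leg: steel bar 32 mm wide, top 28 mm above the table, rubber foot 50 mm outward of an upright black blade to hold it by. Slides 50 mm along the tower's -x from fully in (the start) to a stop; a spring pulls it in with 3 N (in) to 6 N (out): it runs back if let go, even with the lever down. Origin on the table under the blade's centre; axes as the tower's.
- leg_grip (a point): on the blade's middle, 90 mm above the table. The blade is 14 mm along the leg, 8 mm across, 28 to 104 mm above the table, and rises through the lever's fork: grip it from above, above the lever. With one finger on its outward and one on its inward face it cannot slip along the leg while the fingers slide down it, and the fingertips stand over both prongs. Axes as the tower's.
- leg_pointer (a point): on the leg under the blade's centre, 26 mm above the table; the pointer, a thin black bar, sticks out of the leg's +y side (to y = 28 mm) in this plane, towards the rail
- mark (a point): length mark: dark bar 3 mm wide, 30 mm high, on a white clip 14 mm long on the rail at the leg's +y side (y = 28 to 52 mm). The point is on the leg's middle line in the mark's plane, 26 mm above the table, axes as the tower's: the leg is at the mark when leg_pointer has the same place along the tower's x, 27 to 43 mm outward of the start.
- lever (a joint): forked cam lever, rad: 0 to 0.06 at the start (open, sloping 0.22 up and outward), 0.44 fully closed (stop; slopes 0.22 down). Stays where left; needs 3 to 8 N down on its prongs. Hinge 54 mm high at tower x = -50 mm; prongs 8 mm thick, 88 mm long, 6.5-18 mm to either side of the blade's plane. Closed, their top beside the blade at the mark is 42-54 mm above the table.
- lever_end (a point): middle of the cross-piece (7 x 36 mm, 8 mm thick) that joins the lever's prongs at their outer end; 72 mm above the table (its top 78 mm) with the lever open, 36 mm with it closed
- spanner: loose bystander: flat open-ended spanner 160 mm long, lying beside the tower
- puck: loose bystander: cork coaster disc 90 mm across, 12 mm thick; origin under its centre
- jigger: loose bystander: small steel measuring cup 48 mm across, 70 mm tall, beyond the leg's outer end; origin under its centre
- bottle_tall: loose bystander: green glass bottle 72 mm across, 240 mm tall; origin under its centre
- bottle_short: loose bystander: amber glass bottle 76 mm across, 180 mm tall; origin under its centre
- can: loose bystander: plain drinks can 66 mm across, 115 mm tall; origin under its centre
- shaker: loose bystander: steel cocktail shaker 86 mm across, 187 mm tall; origin under its centre

How it is judged:
By the outcome, as a careful person would: the job done as asked, in the order asked, and still so for the second after the job is handed in, while the arm keeps its last pose, push and grip.
It also fails if it takes over 43 s, if anything falls off the work surface, if the arm or the gripper's body presses on something with over 40 N, if the wrist force passes 120 N, or if a joint passes its speed limit or range.

ROBOT

A 7-joint arm with a two-finger parallel gripper is mounted at the origin on the work surface. World frame = base frame: x ahead of the robot, y to its left, z up, the work surface at z = 0. Lengths are in m, angles in rad, forces in N, time in s.
With the tool pointing down it reaches from about 0.4 to 0.925 m from the base axis. Payload 4.1 kg.
Tool frame: the origin (TCP) lies between the finger pads; the fingertips stand 8 mm ahead of it and the grasp point (between the pads) lies 11 mm behind it; z points along the fingers, y is the direction in which the jaws open and shut (so a half turn about z gives the same grasp; the last joint's range is limited). The gripper opens to 85 mm and grips with 20 to 120 N. Pads are 22 mm wide; open, the fingers measure 114 mm over their backs; the gripper's body (76 mm by 85 mm) begins 54 mm behind the grasp point. The pads swing forward as they close: fully open they stand 13 mm farther back than shut.
Start: joints at [1.142, 0.398, 0.045, 1.537, -0.019, 1.207, -0.051], TCP at [0.211, -0.615, 0.2] pointing down, gripper open.
Joint ranges: [-2.82, 2.82], [-0.49, 2.23], [-1.37, 1.46], [0, 2.46], [-1.36, 4.5], [0.23, 2], [-2.94, 2.94]. Speed limits (rad/s): [2.57, 2.57, 3.14, 3.14, 3.14, 3.14, 3.14].

INTERFACE

Orientations are given as a rotation vector (axis times angle).
In Python, from plant import * gives the robot as it stands. The module is installed in compiled form; this text tells all that it offers.
- The arm moves only by the tool carry_out, never from a script. Its argument "increments" is a list that holds one entry, the list of rows, each a list of 7 numbers: the gripper command: -1 is shut, 1 is fully open, values between are in proportion, then the shift along the tool's x, y, z in units of 60 mm (1.0 is 60 mm), then the turn, a rotation vector about the tool's x, y, z in units of 10 degrees (1.0 is 10 degrees). In form: [[[fingers, tx, ty, tz, rx, ry, rz], ...]]. A call has 1 to 12 rows; each row is the pose to reach, as a shift and turn from the pose commanded when the call began, along the tool's axes at that moment; what a row does not reach only later rows make up. A row lasts 1/8 s, in which the tool goes at most 62.5 mm and 10.7 degrees, less where a joint would pass 70% of its speed; a pose out of reach is approached as far as the arm can. A call with a gripper value outside its range is refused whole. The fingers move at their own pace and stop on an object; "squeeze" is the grip in N (left out, the last holds). Time passes only in rows, so rows that repeat a pose let the fingers close. It gives the time, the measured TCP pose, the force and the opening at its end, in the units of the state.
- state(): the state, without advancing time (a new reading comes with each control period).
- read_camera(name): name is "side" or "top" or "wrist"; returns a dict with "img" (480x640x3 uint8, red, green, blue), "z_map" (480x640 float32, m along the optical axis (not along the pixel's ray), 0 where there is no reading), "K" (3x3 intrinsics, pixels), "pose" (4x4, takes a point from camera to world coordinates). Camera axes: x right, y up, looking along -z (the intrinsics and any distortion apply to the point x, -y, -z); pixel columns grow to the right and rows downward; lengths in m; the calibration is good to about 2 mm. A picture is of the moment at which its call begins.
- finish_job(): hands the job in, once; it reports no verdict.
The state is a dict: "t": time; "joints": joint angles; "joint_velocities": joint speeds; "joint_efforts": joint torques, N m; "tool_pos": TCP position; "orientation": TCP orientation; "contact_force": force on the tool from outside, world axes, zero at the start; "ft_torque": the same for the moment, N m; "width": finger opening in m.
Only numpy, scipy, OpenCV 4.12 (cv2) and the standard library are available. Lean on these libraries where they do the work, as an engineer would, in place of code of your own. Each camera call takes 0.05 s, during which the arm holds its last target. There are 200 camera calls.

## Working session

There is one attempt and no reset: what is moved stays moved. The work goes in short steps, Python scripts to look and compute and a tool call to move; the robot and the scene stay as the last step left them, time stands still between calls to the robot, and variables do not carry over. Pictures are saved under pics/ and viewed, about 8 in all and at most 12, crops included, and the job is handed in when it is done.

Besides the shell and the picture viewer there is one more tool, called after ">>>" as name(argument=value, ...), one argument or row to a line, values as JSON. carry_out: Moves the arm, as the interface text tells. Its arguments: {"type":"object","properties":{"increments":{"type":"array"},"squeeze":{"type":"number"}},"required":["increments"]}

```bash
mkdir -p pics; ls
cat > h.py <<'E'
from plant import *
import numpy as np, cv2
from scipy.spatial.transform import Rotation as R
def cloud(c):
    z=c["z_map"];K=c["K"];v,u=np.mgrid[:480,:640]
    p=np.stack([(u-K[0,2])/K[0,0]*z,-(v-K[1,2])/K[1,1]*z,-z],-1)
    return p@c["pose"][:3,:3].T+c["pose"][:3,3]
def ray(c,u,v,h):
    K=c["K"];d=c["pose"][:3,:3]@np.array([(u-K[0,2])/K[0,0],-(v-K[1,2])/K[1,1],-1]);o=c["pose"][:3,3]
    return o+d*(h-o[2])/d[2]
def save(c,n): cv2.imwrite(f"pics/{n}.png",c["img"][:,:,::-1])
E
python3 - <<'E'
from h import *
print(state())
for n in("top","side"):
    c=read_camera(n);save(c,n+"0");np.savez(n+"0.npz",**c);print(n,c["K"],c["pose"].round(3),list(c))
E
```

```text
pics
{'t': 0.0, 'joints': array([ 1.14202612,  0.39920244,  0.0450584 ,  1.53788822, -0.01870931,
        1.20688166, -0.0507023 ]), 'joint_velocities': array([-0.00118896, -0.00074555,  0.00191001, -0.00092648,  0.00159136,
        0.0027815 ,  0.00021725]), 'joint_efforts': array([ 5.49082665e-05, -4.75119889e+01,  1.36494219e+00, -2.54216731e+01,
        1.18784909e-02,  9.58312943e-03,  1.23614407e-05]), 'tool_pos': array([ 0.21026642, -0.61431654,  0.19855361]), 'orientation': array([-3.09708407e+00, -5.15474952e-01,  7.15104412e-04]), 'contact_force': array([ 0.48200314,  0.37216316, -0.21996559]), 'ft_torque': array([-0.01165008,  0.00146804, -0.04541319]), 'width': 0.08548031543026194}
top [[556.64162934   0.         320.97298832]
 [  0.         556.64162934 239.35499022]
 [  0.           0.           1.        ]] [[-0.015  0.989 -0.147  0.425]
 [-1.    -0.012  0.019  0.056]
 [ 0.017  0.147  0.989  1.3  ]
 [ 0.     0.     0.     1.   ]] ['img', 'z_map', 'K', 'pose']
side [[444.09448309   0.         320.77754434]
 [  0.         444.09448309 241.26014458]
 [  0.           0.           1.        ]] [[ 0.947  0.196 -0.254  0.353]
 [-0.32   0.618 -0.718 -0.653]
 [ 0.016  0.761  0.648  0.701]
 [ 0.     0.     0.     1.   ]] ['img', 'z_map', 'K', 'pose']
```

View pics/top0.png

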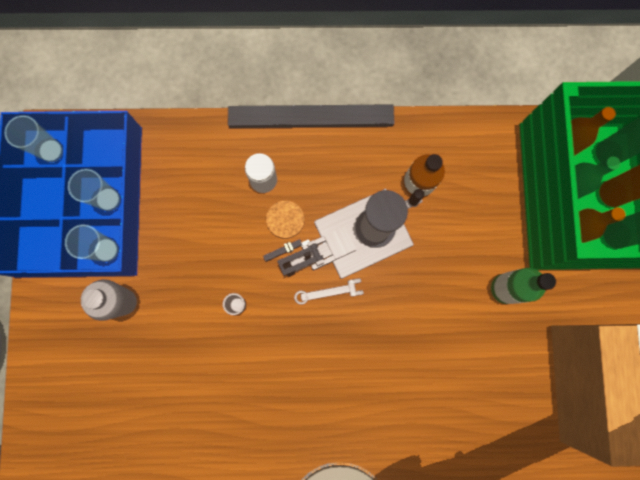

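View pics/side0.png

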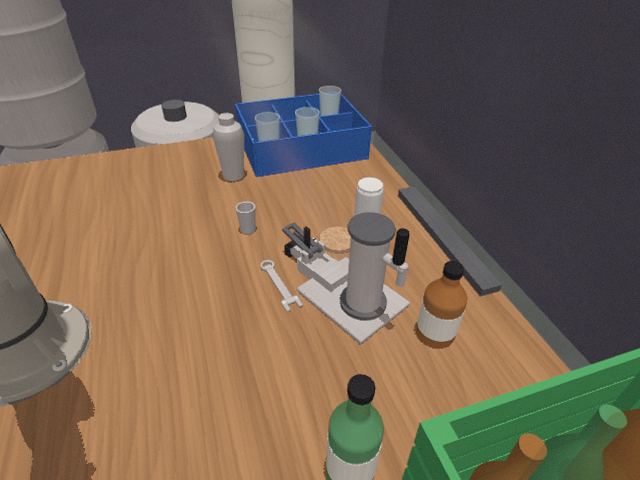

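Run:
```python
from h import *
c=dict(np.load("top0.npz"));p=cloud(c)
im=c["img"];hsv=cv2.cvtColor(im,cv2.COLOR_RGB2HSV)
roi=np.zeros((480,640),bool);roi[185:285,258:425]=1
m=roi&(abs(p[...,2]-.012)<.005)&(hsv[...,1]<60)
n,l,s,_=cv2.connectedComponentsWithStats(m.astype(np.uint8));k=1+s[1:,4].argmax();q=p[l==k][:,:2]
r=cv2.minAreaRect((q*1000).astype(np.float32));print(r,cv2.boxPoints(r),s[k])
# column cap
m=roi&(p[...,2]>.205)&(p[...,2]<.225);q=p[m];print("cap",q.mean(0),q.min(0),q.max(0))
a=cv2.resize(im[225:285,255:345],(800,533),interpolation=cv2.INTER_CUBIC)
cv2.imwrite("pics/c1.png",a[:,:,::-1])
```

```text
((630.724853515625, -67.80076599121094), (148.00697326660156, 189.09994506835938), 23.87620735168457) [[ 524.78424   -11.295971]
 [ 601.32465  -184.21315 ]
 [ 736.66547  -124.30556 ]
 [ 660.12506    48.611618]] [ 315  197   98   81 2261]
cap [ 0.64308974 -0.09565419  0.212826  ] [ 0.60064649 -0.16528711  0.20511366] [ 0.6861428  -0.05322273  0.22499573]
```

View pics/c1.png

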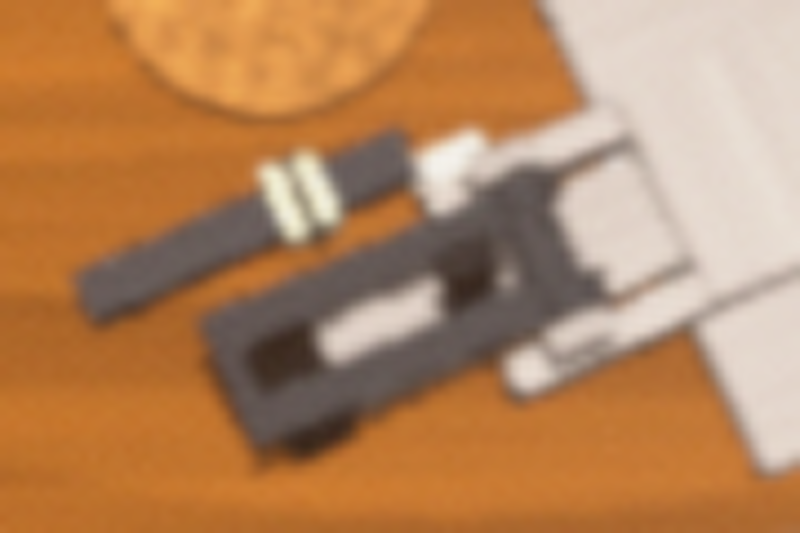

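```bash
cat >> h.py <<'E'
ex=np.array([.405,-.914]);ex/=np.linalg.norm(ex);ey=np.array([-ex[1],ex[0]]);O=np.array([.6009,-.0002])
def tw(p): d=np.asarray(p)[...,:2]-O; return np.stack([d@ex,d@ey],-1)
def go(target,Rt=None):
    s=state();Rn=R.from_rotvec(s["orientation"]);d=Rn.inv().apply(np.array(target)-s["tool_pos"])/.06
    r=(Rn.inv()*Rt).as_rotvec()*18/np.pi if Rt is not None else None
    print("t",s["t"],"shift",d.round(3),"turn",None if r is None else r.round(3))
E
python3 - <<'E'
from h import *
c=dict(np.load("top0.npz"));p=cloud(c)
f=lambda x,y:(255+x/8.89,225+y/8.89)
for n,x,y,h in(("blade",470,275,.104),("mark",300,197,.03),("foot",280,365,.02),("leverend",235,385,.078)):
    u,v=f(x,y);w=ray(c,u,v,h);print(n,w.round(4),"tw",tw(w).round(4),"depthpt",p[round(v),round(u)].round(4))
q=tw(p[...,:2]); m=(p[...,2]>.085)&(p[...,2]<.115)&(abs(q[...,1])<.02)&(q[...,0]<0)&(q[...,0]>-.2)
print("blade top",m.sum(),np.median(q[m],0),np.median(p[m],0))
Rn=R.from_rotvec(state()["orientation"]).as_matrix();print(Rn.round(3))
# two half-turn choices
for s in(1,-1):
    y=np.r_[s*ex,0];z=np.array([0,0,-1]);Rt=R.from_matrix(np.c_[np.cross(y,z),y,z]);print(Rt.as_rotvec());go([.56,.08,.25],Rt)
E
```

```text
blade [0.5669 0.0622 0.104 ] tw [-0.0708 -0.0058] depthpt [0.5691 0.062  0.0838]
mark [0.5966 0.1063 0.03  ] tw [-0.0991  0.0392] depthpt [0.5974 0.1058 0.0263]
foot [0.554  0.1121 0.02  ] tw [-0.1217  0.0027] depthpt [0.5532 0.1129 0.0293]
leverend [0.5433 0.1207 0.078 ] tw [-0.1339 -0.0036] depthpt [0.5448 0.1221 0.0703]
blade top 29 [-0.07089106 -0.00102989] [0.57149176 0.06401688 0.10189467]
[[ 0.946  0.324 -0.001]
 [ 0.324 -0.946  0.002]
 [-0.    -0.002 -1.   ]]
[3.07351879 0.65045112 0.        ]
t 0.1 shift [ 9.263 -9.063 -0.841] turn [-0.01  0.   -0.5 ]
[ 0.65045112 -3.07351879 -0.        ]
t 0.1 shift [ 9.263 -9.063 -0.841] turn [1.00e-03 1.50e-02 1.75e+01]
```

>>> carry_out(
  increments=[
    [[1,0,0,-0.9,0,0,0],[1,0.5,-0.4,-1.8,0,0,0],[1,1.2,-1.1,-2.4,0,0,0],[1,2,-1.8,-2.5,0,0,0],[1,2.7,-2.5,-2.5,0,0,-0.5],[1,3.4,-3.2,-2.5,0,0,-0.5],[1,4.1,-3.8,-2.5,0,0,-0.5],[1,4.8,-4.5,-2.5,0,0,-0.5],[1,5.5,-5.1,-2.5,0,0,-0.5],[1,6.2,-5.8,-2.5,0,0,-0.5],[1,6.9,-6.5,-2.5,0,0,-0.5],[1,7.6,-7.1,-2.5,0,0,-0.5]],
  ],
)

```text
t: 1.6
tool_pos: [0.5042, -0.0622, 0.3495]
orientation: [3.073, 0.651, -0.0]
contact_force: [1.6, -0.2, -0.7]
width: 0.0853
```

```bash
cat >> h.py <<'E'
RT=R.from_rotvec([3.07351879,0.65045112,0])
E
python3 -c "
from h import *
go([.5715,.064,.3],RT)"
```

```text
t 1.6 shift [ 1.878 -1.468  0.823] turn [0.002 0.001 0.003]
```

>>> carry_out(
  increments=[
    [[1,0.8,-0.6,0,0,0,0],[1,1.4,-1.1,0.3,0,0,0],[1,1.88,-1.47,0.8,0,0,0],[1,1.88,-1.47,0.8,0,0,0],[1,1.88,-1.47,0.8,0,0,0]],
  ],
)

```text
t: 2.22
tool_pos: [0.5713, 0.061, 0.3016]
orientation: [3.073, 0.649, -0.001]
contact_force: [-0.5, -0.2, 0.0]
width: 0.0853
```

Run:
```python
from h import *
s=state();print(s["t"],s["tool_pos"],tw(s["tool_pos"]),s["contact_force"])
c=read_camera("wrist");save(c,"w1");np.savez("w1.npz",**c);print(c["K"],c["pose"].round(3))
```

```text
2.225 [0.57130007 0.06096987 0.30164201] [-0.06791689 -0.0022812 ] [-0.48622701 -0.1890102   0.01285436]
[[428.35053996   0.         321.46704056]
 [  0.         428.35053996 240.71520223]
 [  0.           0.           1.        ]] [[ 0.404  0.881  0.247  0.633]
 [-0.915  0.389  0.108  0.088]
 [-0.001 -0.27   0.963  0.475]
 [ 0.     0.     0.     1.   ]]
```

View pics/w1.png

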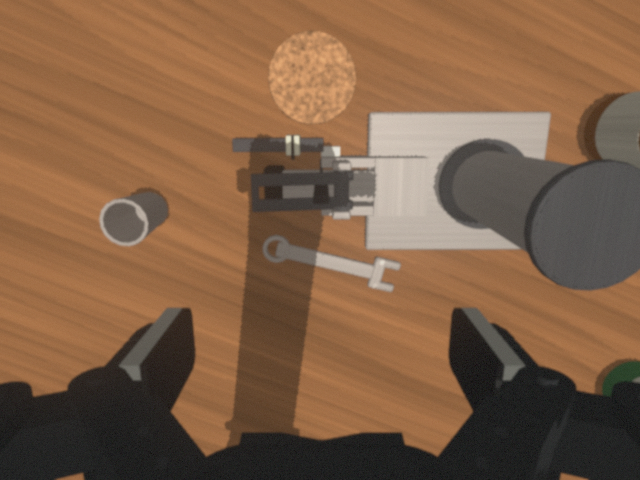

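```bash
cat >> h.py <<'E'
def look(c,roi=(225,345,130,215)):
    p=cloud(c);q=tw(p);g=cv2.cvtColor(c["img"],cv2.COLOR_RGB2GRAY).astype(int);return p,q,g
E
python3 - <<'E'
from h import *
c=dict(np.load("w1.npz"));p,q,g=look(c)
m=(p[...,2]>.085)&(p[...,2]<.115)&(abs(q[...,1])<.02)&(q[...,0]<-.03)&(q[...,0]>-.16)
v,u=np.nonzero(m);print("blade",m.sum(),u.mean(),v.mean(),q[m].min(0),q[m].max(0),q[m].mean(0),p[m].mean(0))
m=(abs(p[...,2]-.012)<.004)&(c["img"].std(-1)<12)&(abs(q[...,1])<.1)&(q[...,0]>-.1)
r=cv2.minAreaRect((q[m]*1000).astype(np.float32));print("plate in tw",r)
print(g[138:158:2,282:304]);print(p[138:158:4,293,2].round(4))
a=cv2.resize(c["img"][125:225,230:350],(780,650),interpolation=cv2.INTER_CUBIC)[:600]
cv2.imwrite("pics/c2.png",a[:,:,::-1])
E
```

```text
blade 187 320.475935828877 196.64705882352942 [-0.07570978 -0.00354693] [-0.06203705  0.00399749] [-0.06883068  0.00100553] [0.57393482 0.06313682 0.10076358]
plate in tw ((63.39720153808594, -12.575126647949219), (326.82244873046875, 172.6057586669922), 0.383535236120224)
[[ 87  87 102 148 200 220 223 220 198 139  97 135 195 218 225 223 207 157
  112  92  92  93]
 [ 91  87 101 146 197 218 221 215 188 131  94 123 179 215 225 223 208 158
  113  94  97  93]
 [ 70  72  84 124 174 194 187 171 144 102  80 109 158 195 214 217 205 158
  110  92  90  95]
 [ 66  66  75  97 130 142 143 140 124  90  65  85 118 143 157 164 160 132
   96  78  77  78]
 [ 65  65  71  92 121 136 140 139 121  86  65  80 110 132 137 139 128 109
   83  70  67  69]
 [ 65  65  69  91 117 135 138 135 121  90  59  80 111 130 136 137 131 110
   86  67  65  67]
 [ 63  66  69  89 116 134 135 135 124  88  62  75 109 132 137 139 131 112
   88  70  67  67]
 [ 76  77  77  96 117 131 137 135 124  88  60  71 104 128 137 137 132 116
   95  82  81  75]
 [ 79  83  83  91 107 121 127 124 111  84  62  73  99 118 123 128 120 110
   93  85  84  83]
 [ 82  82  80  79  85  87  88  87  81  61  51  58  66  81  87  89  92  84
   85  83  82  83]]
[0.0274 0.0281 0.028  0.0308 0.0281]
```

View pics/c2.png

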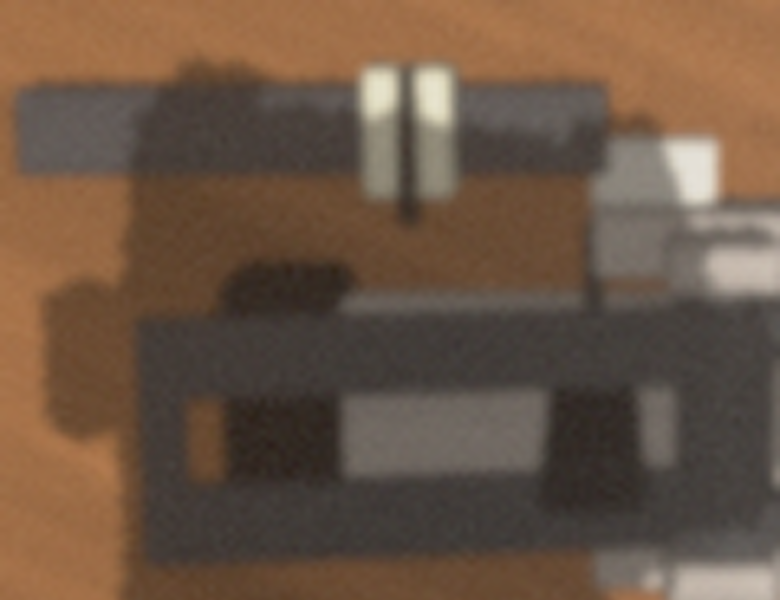

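Run:
```python
from h import *
c=dict(np.load("w1.npz"));p,q,g=look(c)
print(g[158:176,312:332])
def dk(g,r0,r1,a,b):
    s=g[r0:r1,a:b].mean(0);w=np.clip(s.max()*.5+s.min()*.5-s,0,None);return (w*np.arange(a,b)).sum()/w.sum()
um=dk(g,140,154,287,298);print("mark u",um,tw(ray(c,um,147,.03)))
for r in range(162,172,2):
  up=dk(g,r,r+2,316,327);print("ptr u",up,tw(ray(c,up,r+.5,.026)))
print("blade top",tw(ray(c,230+592/6.5,125+495/6.5,.104)))
```

```text
[[ 82  81  82  81  84  85  84  82  83  93 103 107 107 109 105 106 108 109
  107 108]
 [ 80  84  83  84  85  83  81  78  79  92 105 114 112 110 114 111 114 114
  115 113]
 [ 82  82  83  83  83  84  80  76  76  91 107 113 115 114 116 115 115 114
  114 114]
 [ 84  84  84  85  82  84  78  76  77  95 108 113 115 116 113 116 114 113
  112 112]
 [ 83  82  81  83  84  86  82  76  76  93 108 113 114 114 114 117 113 112
  111 105]
 [ 83  83  85  83  86  84  82  74  72  91 106 114 114 114 112 114 113 111
  112 108]
 [ 83  83  85  82  81  81  80  74  75  91 107 114 109 112 113 111 111 112
  114 108]
 [ 83  83  83  80  82  82  79  77  76  90 103 114 112 110 113 114 111 113
  113 108]
 [ 82  83  82  83  80  82  81  74  74  85 103 109 110 112 109 107 111 109
  107 106]
 [ 81  79  77  82  81  82  79  75  65  75  89  96  98  99  99  98  99 100
   98  97]
 [ 83  84  84  82  83  82  82  73  63  64  74  83  87  90  91  91  91  90
   89  90]
 [ 86  87  88  82  86  85  81  74  63  60  70  80  87  88  88  87  87  89
   89  88]
 [ 89  93  88  89  91  92  90  79  65  60  69  85  93  92  91  88  92  87
   91  91]
 [ 91  91  91  89  94  91  90  77  66  59  69  84  90  90  91  90  86  88
   82  87]
 [ 82  83  82  84  78  79  79  73  65  61  66  76  82  80  81  79  77  78
   76  74]
 [ 69  69  70  71  68  67  68  62  62  60  63  69  69  69  67  65  66  70
   67  65]
 [ 61  65  64  62  66  63  65  65  66  68  67  64  65  63  65  66  66  62
   66  66]
 [ 63  65  64  64  69  64  63  65  64  66  65  65  64  64  63  63  63  65
   65  64]]
mark u 292.0818933132983 [-0.09786188  0.03981837]
ptr u 318.53521126760563 [-0.07103145  0.02382766]
ptr u 318.3639053254438 [-0.07121618  0.02177749]
ptr u 318.8888888888889 [-0.07067791  0.01972117]
ptr u 320.5846153846154 [-0.06892038  0.01765795]
ptr u 320.8970588235294 [-0.06859929  0.01559166]
blade top [-0.06829879 -0.00245405]
```

>>> carry_out(
  increments=[
    [[0.3,0.03,-0.02,0.8,0,0,0],[0.3,0.03,-0.02,1.6,0,0,0],[0.3,0.03,-0.02,2.4,0,0,0],[0.3,0.03,-0.02,2.8,0,0,0],[0.3,0.03,-0.02,3.0,0,0,0],[0.3,0.03,-0.02,3.0,0,0,0],[0.3,0.03,-0.02,3.0,0,0,0],[0.3,0.03,-0.02,3.0,0,0,0]],
  ],
  squeeze=30,
)

```text
t: 3.28
tool_pos: [0.5735, 0.064, 0.1229]
orientation: [3.073, 0.65, 0.004]
contact_force: [0.3, -0.7, -0.0]
width: 0.0552
```

Run:
```python
from h import *
s=state();print(s["t"],s["tool_pos"],tw(s["tool_pos"]),s["contact_force"],s["width"]);go([.5725,.0627,.093],RT)
c=read_camera("wrist");save(c,"w2");np.savez("w2.npz",**c);print(c["pose"].round(3))
```

```text
3.275 [0.57347611 0.06399934 0.12292398] [-0.06980508  0.00093557] [ 0.307855   -0.69201447 -0.00718548] 0.055174510776701026
t 3.275 shift [-0.025  0.013  0.499] turn [ 0.006 -0.013 -0.001]
[[ 0.404  0.881  0.244  0.635]
 [-0.915  0.39   0.107  0.091]
 [-0.001 -0.267  0.964  0.297]
 [ 0.     0.     0.     1.   ]]
```

View pics/w2.png

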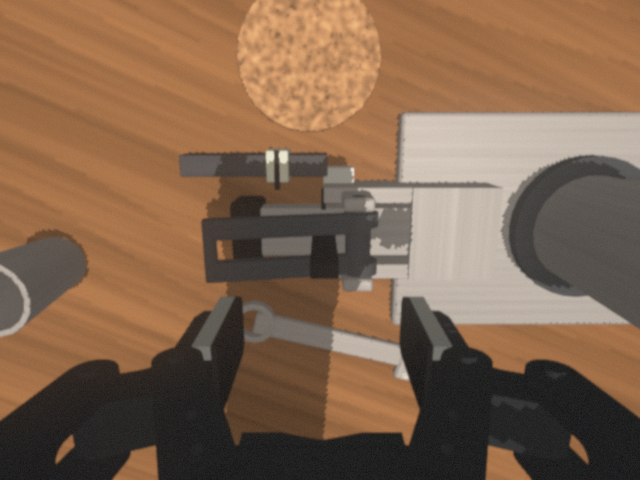

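Run:
```python
from h import *
c=dict(np.load("w2.npz"));p,q,g=look(c)
m=(p[...,2]>.098)&(p[...,2]<.11)&(abs(q[...,1])<.02)&(q[...,0]<-.03)&(q[...,0]>-.12)
print("blade",m.sum(),q[m].min(0),q[m].max(0),q[m].mean(0),p[m].mean(0))
def dk(g,r0,r1,a,b):
    s=g[r0:r1,a:b].mean(0);w=np.clip(s.max()*.5+s.min()*.5-s,0,None);return (w*np.arange(a,b)).sum()/w.sum()
um=dk(g,155,175,270,284);print("mark u",um,tw(ray(c,um,165,.03)))
for r in range(190,216,4): up=dk(g,r,r+4,315,335);print("ptr",r,up,tw(ray(c,up,r+2,.026)))
s=[state() for _ in range(3)];print([x["tool_pos"] for x in s])
```

```text
blade 548 [-0.0752117 -0.0046981] [-0.06159944  0.00430441] [-0.06847372  0.00054467] [0.57365809 0.06262376 0.10292173]
mark u 276.20124431682217 [-0.09757594  0.0427723 ]
ptr 190 320.7603305785124 [-0.07014406  0.02538307]
ptr 194 320.73097826086956 [-0.07016585  0.02281722]
ptr 198 320.6727272727273 [-0.07020622  0.02023845]
ptr 202 322.4190871369295 [-0.06909023  0.01764595]
ptr 206 323.07942238267145 [-0.06866638  0.01504076]
ptr 210 326.13953488372096 [-0.06669458  0.01242142]
ptr 214 327.1025641025641 [-0.06606701  0.00978959]
[array([0.57328458, 0.06401858, 0.12267813]), array([0.57328458, 0.06401858, 0.12267813]), array([0.57328458, 0.06401858, 0.12267813])]
```

>>> carry_out(
  increments=[
    [[0.3,-0.015,0.015,0.25,0,0,0],[0.3,-0.015,0.015,0.48,0,0,0],[0.3,-0.015,0.015,0.48,0,0,0],[-0.4,-0.015,0.015,0.48,0,0,0],[-0.7,-0.015,0.015,0.48,0,0,0],[-1,-0.015,0.015,0.48,0,0,0],[-1,-0.015,0.015,0.48,0,0,0],[-1,-0.015,0.015,0.48,0,0,0],[-1,-0.015,0.015,0.48,0,0,0]],
  ],
  squeeze=30,
)

```text
t: 4.45
tool_pos: [0.5721, 0.0627, 0.0928]
orientation: [3.073, 0.651, 0.0]
contact_force: [-0.6, 0.3, -0.1]
width: -0.0002
```

Run:
```python
from h import *
s=state();print(s["t"],s["tool_pos"],tw(s["tool_pos"]),s["contact_force"],s["width"],s["ft_torque"])
```

```text
4.45 [0.5720813  0.06270116 0.09284425] [-0.06918327 -0.00086557] [-0.60873683  0.33617601 -0.05296286] -0.00018325769662491892 [-0.02558383  0.02079572  0.00361217]
```

Run:
```python
from h import *
c=read_camera("wrist");save(c,"w3");np.savez("w3.npz",**c)
```

```text
(no output)
```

View pics/w3.png

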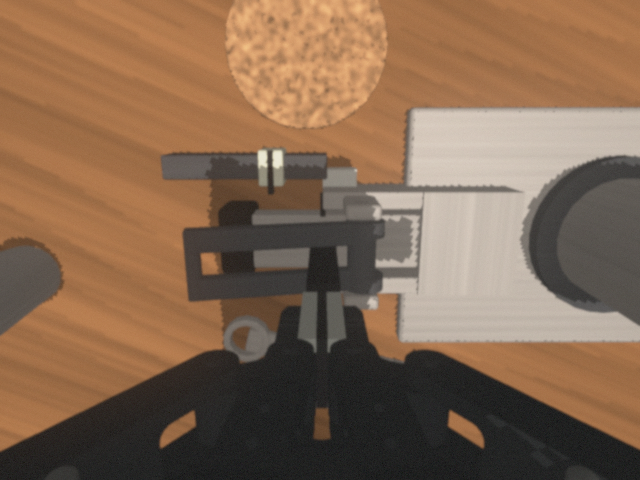

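Run:
```python
from h import *
c=dict(np.load("w3.npz"));p,q,g=look(c)
for v in range(236,360,6):
  print(v,[tuple((np.r_[q[v,u],p[v,u,2]]*1000).round(0).astype(int)) for u in(311,318,323,330,337)])
s=state();print(s["tool_pos"],s["width"],R.from_rotvec(s["orientation"]).as_matrix()[:,2],s["joint_efforts"].round(2))
a=cv2.resize(c["img"][230:350,250:400],(750,600),interpolation=cv2.INTER_CUBIC)
cv2.imwrite("pics/c3.png",cv2.convertScaleAbs(a[:,:,::-1],alpha=1.8))
```

```text
236 [(np.int64(-74), np.int64(12), np.int64(62)), (np.int64(-71), np.int64(12), np.int64(61)), (np.int64(-68), np.int64(12), np.int64(61)), (np.int64(-65), np.int64(12), np.int64(60)), (np.int64(-61), np.int64(11), np.int64(59))]
242 [(np.int64(-74), np.int64(9), np.int64(62)), (np.int64(-71), np.int64(9), np.int64(61)), (np.int64(-68), np.int64(9), np.int64(61)), (np.int64(-65), np.int64(9), np.int64(62)), (np.int64(-61), np.int64(8), np.int64(59))]
248 [(np.int64(-74), np.int64(4), np.int64(54)), (np.int64(-71), np.int64(4), np.int64(55)), (np.int64(-68), np.int64(4), np.int64(54)), (np.int64(-65), np.int64(4), np.int64(55)), (np.int64(-60), np.int64(-5), np.int64(27))]
254 [(np.int64(-74), np.int64(4), np.int64(65)), (np.int64(-71), np.int64(3), np.int64(64)), (np.int64(-68), np.int64(4), np.int64(67)), (np.int64(-65), np.int64(4), np.int64(65)), (np.int64(-60), np.int64(-8), np.int64(28))]
260 [(np.int64(-74), np.int64(4), np.int64(76)), (np.int64(-71), np.int64(4), np.int64(74)), (np.int64(-68), np.int64(4), np.int64(74)), (np.int64(-65), np.int64(4), np.int64(75)), (np.int64(-6
[... 3227 characters left out ...]
 (np.int64(-65), np.int64(11), np.int64(166))]
350 [(np.int64(-72), np.int64(11), np.int64(170)), (np.int64(-70), np.int64(7), np.int64(162)), (np.int64(-68), np.int64(7), np.int64(162)), (np.int64(-67), np.int64(11), np.int64(169)), (np.int64(-65), np.int64(11), np.int64(170))]
356 [(np.int64(-71), np.int64(11), np.int64(172)), (np.int64(-70), np.int64(4), np.int64(161)), (np.int64(-68), np.int64(5), np.int64(162)), (np.int64(-67), np.int64(10), np.int64(171)), (np.int64(-65), np.int64(11), np.int64(173))]
[0.57206444 0.06267265 0.0927999 ] -7.659546380297372e-06 [ 6.03462877e-05 -1.00088994e-04 -9.99999993e-01] [ 0.000e+00 -4.206e+01 -4.550e+00 -2.188e+01  1.000e-02  0.000e+00
  0.000e+00]
```

View pics/c3.png

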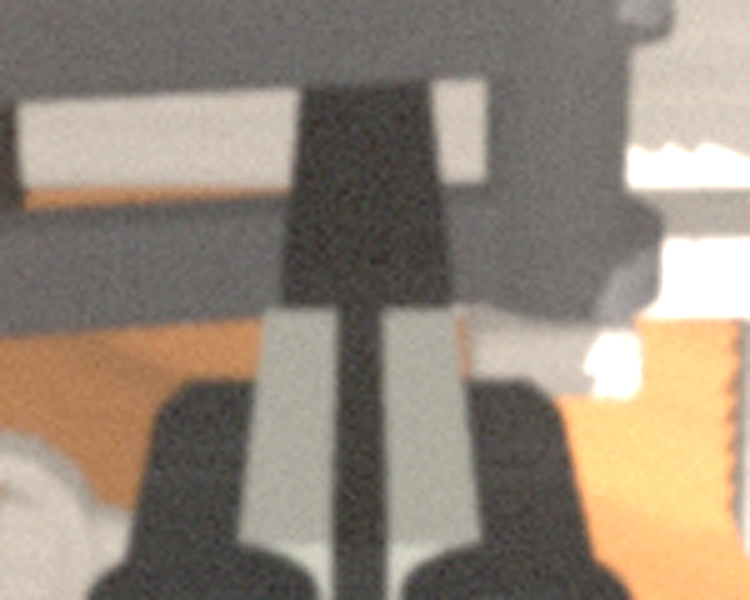

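Run:
```python
from h import *
c=dict(np.load("w2.npz"));p,q,g=look(c)
for u,v in((235,302),(225,330),(408,302)):print("w2",(np.r_[q[v,u],p[v,u,2]]*1000).round(1))
c=read_camera("side");np.savez("s3.npz",**c);p,q,g=look(c)
for yb in range(0,1):
  m=(abs(q[...,0]+.069)<.05)&(abs(q[...,1])<.03)&(p[...,2]>.02)
  v,u=np.nonzero(m);print(u.min(),u.max(),v.min(),v.max())
a=c["img"][100:300,230:420];cv2.imwrite("pics/s3.png",cv2.resize(a,(570,600),interpolation=cv2.INTER_CUBIC)[:,:,::-1])
```

```text
w2 [-97.9  11.5 167.2]
w2 [-97.2  10.9 185.6]
w2 [-41.2  11.4 166.8]
280 338 18 272
```

View pics/s3.png

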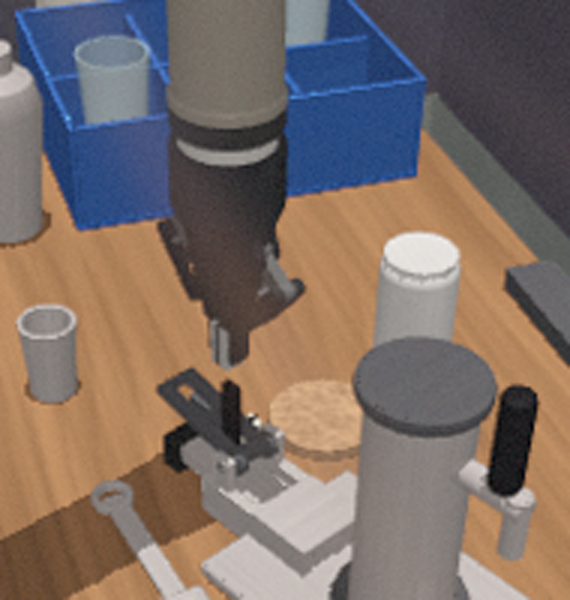

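>>> carry_out(
  increments=[
    [[0.3,0,0,0,0,0,0],[0.3,0,0,0,0,0,0],[0.3,0,0,0,0,0,0],[0.3,0,0,0,0,0,0],[0.3,0,0,0.3,0,0,0],[0.3,0,0,0.55,0,0,0],[0.3,0,0,0.75,0,0,0],[0.3,0,0,0.75,0,0,0],[-1,0,0,0.75,0,0,0],[-1,0,0,0.75,0,0,0],[-1,0,0,0.75,0,0,0],[-1,0,0,0.75,0,0,0]],
  ],
  squeeze=30,
)

```text
t: 6.05
tool_pos: [0.5728, 0.0624, 0.0485]
orientation: [3.073, 0.65, 0.002]
contact_force: [0.4, -0.1, 4.0]
width: 0.0129
```

```bash
cat >> h.py <<'E'
def dk(g,r0,r1,a,b):
    s=g[r0:r1,a:b].mean(0);w=np.clip(s.max()*.5+s.min()*.5-s,0,None);return (w*np.arange(a,b)).sum()/w.sum()
E
python3 - <<'E'
from h import *
s=state();print(s["t"],s["tool_pos"],tw(s["tool_pos"]),s["contact_force"],s["width"],s["ft_torque"])
c=read_camera("wrist");save(c,"w4");np.savez("w4.npz",**c);p,q,g=look(c)
def px(x,y,z):
    w=np.r_[O+x*ex+y*ey,z];d=c["pose"][:3,:3].T@(w-c["pose"][:3,3]);K=c["K"];return K[0,2]+K[0,0]*d[0]/-d[2],K[1,2]-K[1,1]*d[1]/-d[2]
print("mark px",px(-.0977,.04,.03),"ptr",px(-.0687,.022,.026),"tip",px(-.0687,.01,.084))
for v in range(280,350,6):
  print(v,[tuple(int(x) for x in (np.r_[q[v,u],p[v,u,2]]*1000).round(0)) for u in(300,311,323,337,345)])
E
```

```text
6.05 [0.57284473 0.06235154 0.04849666] [-0.06855434 -0.00030923] [ 0.41703269 -0.10607581  4.01613935] 0.012900529575393295 [-0.23225991 -0.03970706  0.03051213]
mark px (np.float64(256.24881909908385), np.float64(184.309006161567)) ptr (np.float64(320.8185200538848), np.float64(221.32538853000034)) tip (np.float64(320.5077594977869), np.float64(292.5682119808376))
280 [(-77, 6, 62), (-73, 4, 55), (-68, 4, 55), (-62, 3, 54), (-57, -7, 27)]
286 [(-79, -10, 28), (-73, 3, 61), (-68, 4, 62), (-62, 4, 62), (-57, -10, 28)]
292 [(-76, 10, 84), (-72, 4, 69), (-68, 4, 68), (-62, 4, 68), (-60, 10, 84)]
298 [(-75, 11, 90), (-72, 4, 74), (-68, 4, 74), (-63, 4, 74), (-60, 10, 89)]
304 [(-75, 10, 94), (-72, 3, 79), (-68, 4, 79), (-63, 4, 80), (-61, 10, 94)]
310 [(-75, 10, 99), (-72, 4, 85), (-68, 4, 85), (-63, 4, 84), (-61, 10, 98)]
316 [(-75, 9, 102), (-72, 4, 90), (-68, 3, 89), (-63, 4, 90), (-61, 10, 103)]
322 [(-75, 8, 103), (-72, 3, 93), (-68, 4, 95), (-63, 4, 94), (-61, 10, 107)]
328 [(-75, 6, 102), (-72, 4, 98), (-68, 3, 98), (-63, 3, 98), (-62, 11, 112)]
334 [(-75, 4, 103), (-72, 4, 103), (-68, 4, 103), (-64, 4, 103), (-62, 10, 114)]
340 [(-75, 2, 104), (-72, 2, 103), (-68, 2, 103), (-64, 3, 104), (-62, 8, 114)]
346 [(-75, 1, 105), (-72, 0, 103), (-68, 1, 104), (-64, 1, 104), (-62, 6, 114)]
```

>>> carry_out(
  increments=[
    [[-1,0,-0.1,0,0,0,0],[-1,0,-0.2,0,0,0,0],[-1,0,-0.3,0,0,0,0],[-1,0,-0.4,0,0,0,0],[-1,0,-0.48,0,0,0,0],[-1,0,-0.48,0,0,0,0],[-1,0,-0.48,0,0,0,0],[-1,0,-0.48,0,0,0,0]],
  ],
)

```text
t: 7.1
tool_pos: [0.5611, 0.0886, 0.0485]
orientation: [3.072, 0.65, 0.002]
contact_force: [1.0, -4.4, 5.9]
width: 0.0129
```

```bash
cat > chk.py <<'E'
import sys
from h import *
s=state();print(s["t"],s["tool_pos"],tw(s["tool_pos"]),"F",s["contact_force"].round(1),s["width"],s["ft_torque"].round(2))
n=sys.argv[1];c=read_camera("wrist");save(c,n);np.savez(n+".npz",**c);p,q,g=look(c)
def px(x,y,z):
    w=np.r_[O+x*ex+y*ey,z];d=c["pose"][:3,:3].T@(w-c["pose"][:3,3]);K=c["K"];return K[0,2]+K[0,0]*d[0]/-d[2],K[1,2]-K[1,1]*d[1]/-d[2]
print("expect mark px",px(-.0977,.04,.03),"ptr",px(-.0977,.024,.026),"tip",px(-.0977,.01,.084))
m=(abs(q[...,1]-.0035)<.0015)&(p[...,2]>.06)&(p[...,2]<.1)&(q[...,0]>-.12)&(q[...,0]<-.055)
print("blade side face x",np.percentile(q[m][:,0],[2,50,98]),m.sum())
a,b=[round(x) for x in px(-.0977,.026,.028)]
crop=c["img"][b-75:b+75,a-100:a+100];cv2.imwrite(f"pics/{n}c.png",cv2.resize(crop,(800,600),interpolation=cv2.INTER_CUBIC)[:,:,::-1]);print("crop origin",a-100,b-75)
E
python3 chk.py w5
```

```text
7.1 [0.56113544 0.0885694  0.04845212] [-0.09726804 -0.00039331] F [ 1.  -4.4  5.9] 0.012913005335463397 [-0.79 -0.25 -0.02]
expect mark px (np.float64(320.0851529629734), np.float64(184.15751372610976)) ptr (np.float64(320.16545451963333), np.float64(217.06898505491765)) tip (np.float64(319.7262171639649), np.float64(292.49072750685133))
blade side face x [-0.10361606 -0.09693045 -0.09057549] 1755
crop origin 220 139
```

View pics/w5c.png

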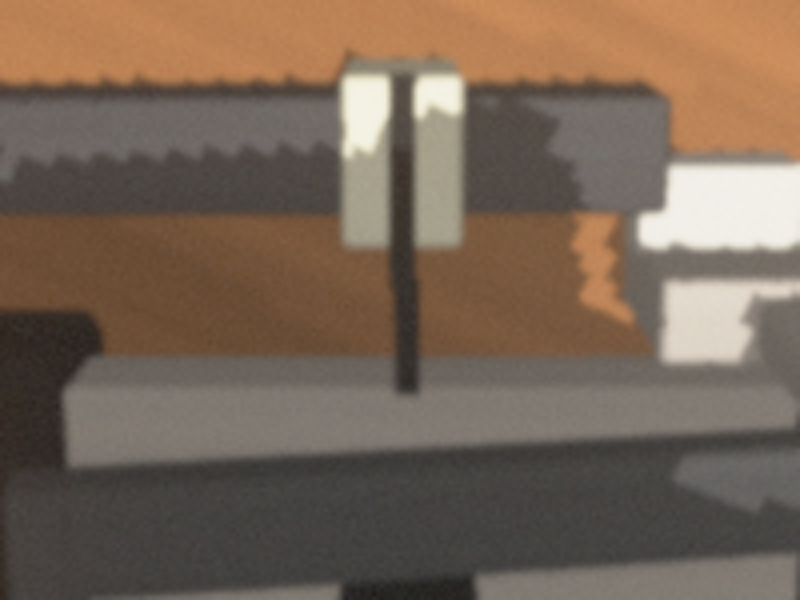

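```bash
cat >> chk.py <<'E'
U=220;V=139
print("mark",[tw(ray(c,dk(g,r,r+6,a-7,a+8),r+3,.03))[0].round(5) for r in(b-53,b-46,b-30)],"ptr",[tw(ray(c,dk(g,r,r+4,a-10,a+11),r+2,.026))[0].round(5) for r in(b-2,b+2,b+6,b+10)])
E
sed -i 's/^s=state.*//;s/^n=sys.*/n=sys.argv[1];s=state();print(s["t"],s["tool_pos"].round(4),tw(s["tool_pos"]).round(4),"F",s["contact_force"].round(1),s["width"].__round__(4),s["ft_torque"].round(2));c=read_camera("wrist");save(c,n);p,q,g=look(c)/' chk.py
python3 chk.py w6
```

```text
7.15 [0.5611 0.0886 0.0484] [-0.0973 -0.0004] F [ 2.1 -3.1  5.9] 0.0131 [-0.84 -0.3   0.03]
expect mark px (np.float64(320.06960281215754), np.float64(184.15828841977435)) ptr (np.float64(320.15098247297976), np.float64(217.06972822150516)) tip (np.float64(319.706824298605), np.float64(292.4914469854945))
blade side face x [-0.1035947  -0.09692432 -0.09058329] 1763
crop origin 220 139
mark [np.float64(-0.0977), np.float64(-0.09768), np.float64(-0.09771)] ptr [np.float64(-0.0972), np.float64(-0.09721), np.float64(-0.09718), np.float64(-0.09713)]
```

>>> carry_out(
  increments=[
    [[-1,0,-0.008,0,0,0,0],[-1,0,-0.008,0,0,0,0],[-1,0,-0.008,0.06,0,0,0],[-1,0,-0.008,0.12,0,0,0],[-1,0,-0.008,0.18,0,0,0],[-1,0,-0.008,0.24,0,0,0],[-1,0,-0.008,0.3,0,0,0],[-1,0,-0.008,0.36,0,0,0],[-1,0,-0.008,0.36,0,0,0]],
  ],
  squeeze=20,
)

```text
t: 8.32
tool_pos: [0.5682, 0.0899, 0.0369]
orientation: [3.069, 0.647, 0.023]
contact_force: [-7.6, -8.4, 58.5]
width: 0.0134
```

```bash
python3 chk.py w7
```

```text
8.325 [0.5682 0.0899 0.0369] [-0.0957  0.0066] F [-7.6 -8.4 58.5] 0.0134 [-1.54  1.69 -0.01]
expect mark px (np.float64(316.0651840069116), np.float64(204.3965586510625)) ptr (np.float64(316.3090523838872), np.float64(238.17384118978353)) tip (np.float64(315.5788348058109), np.float64(324.57167878882206))
blade side face x [-0.10225705 -0.09585369 -0.08935693] 2295
crop origin 216 160
mark [np.float64(-0.09746), np.float64(-0.0977), np.float64(-0.09766)] ptr [np.float64(-0.09591), np.float64(-0.0959), np.float64(-0.09592), np.float64(-0.0959)]
```

```bash
cat > lev.py <<'E'
from h import *
for n in("wrist","side","top"):
    c=read_camera(n);p,q,g=look(c)
    if n=="wrist":
        for x in(-.134,-.125,-.115,-.105,-.08,-.07):
            m=(abs(q[...,0]-x)<.003)&(abs(abs(q[...,1])-.013)<.004)&(p[...,2]>.035)&(p[...,2]<.082);print("prong x",x,m.sum(),np.percentile(p[m][:,2],[50,90]).round(4) if m.sum() else 0)
        m=(abs(q[...,1]-.0105)<.003)&(abs(q[...,0]+.097)<.025)&(p[...,2]>.06)
        v,u=np.nonzero(m)
        for uu in(-12,-9,9,12):
            k=m&(abs(q[...,0]+.097-uu/1000)<.0015)&(abs(q[...,1]-.0105)<.0012);print("pad side x",uu,k.sum(),np.sort(p[k][:,2])[:40:8].round(4))
    if n=="side":save(c,"side_now")
s=state();print(s["t"],s["tool_pos"].round(4),s["contact_force"].round(1),s["width"])
E
python3 lev.py; python3 -c "
import cv2;a=cv2.imread('pics/side_now.png')[130:290,240:400];b=cv2.imread('pics/w7.png')
a=cv2.resize(a,(400,400),interpolation=cv2.INTER_CUBIC);b=cv2.resize(b[150:450,180:480],(400,400));import numpy as np;cv2.imwrite('pics/cmp.png',cv2.convertScaleAbs(np.hstack([a,b]),alpha=1.5))"
```

```text
prong x -0.134 237 [0.0719 0.0727]
prong x -0.125 380 [0.0707 0.0716]
prong x -0.115 402 [0.0693 0.0791]
prong x -0.105 272 [0.0737 0.0802]
prong x -0.08 403 [0.0633 0.0799]
prong x -0.07 303 [0.0613 0.062 ]
pad side x -12 1 [0.0691]
pad side x -9 11 [0.1138 0.115 ]
pad side x 9 150 [0.064  0.0698 0.0778 0.0859 0.0925]
pad side x 12 0 []
8.525 [0.5682 0.0899 0.037 ] [-9.4 -9.2 57.3] 0.0131672259194456
```

View pics/cmp.png

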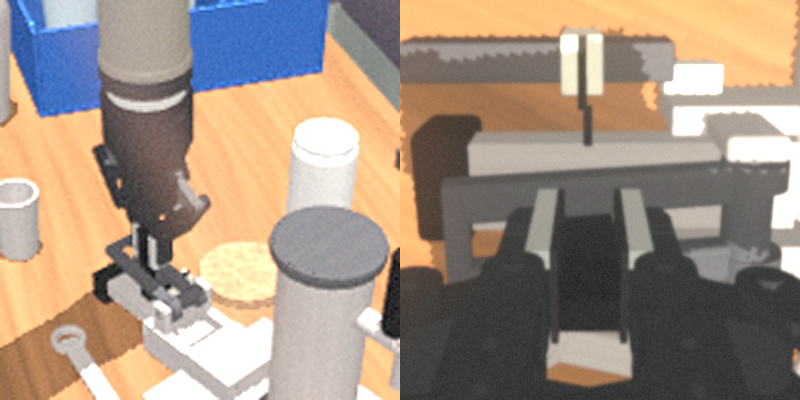

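>>> carry_out(
  increments=[
    [[-0.7,-0.03,-0.01,0,0,0,0],[-0.7,-0.06,-0.02,0,0,0,0],[-0.7,-0.09,-0.03,0.03,0,0,0],[-0.7,-0.12,-0.03,0.06,0,0,0],[-0.7,-0.12,-0.03,0.06,0,0,0]],
  ],
  squeeze=20,
)

```text
t: 9.15
tool_pos: [0.5686, 0.0907, 0.037]
orientation: [3.07, 0.647, 0.047]
contact_force: [-1.2, -8.1, 64.3]
width: 0.0133
```

```bash
python3 chk.py w8; python3 lev.py
```

```text
9.15 [0.5686 0.0907 0.037 ] [-0.0963  0.0073] F [-1.2 -8.1 64.3] 0.0133 [-1.24  0.49 -0.  ]
expect mark px (np.float64(317.44776681115223), np.float64(205.791152848828)) ptr (np.float64(317.61121260437346), np.float64(239.65071175107644)) tip (np.float64(317.7561428023839), np.float64(324.10842975115435))
blade side face x [-0.10297585 -0.09648099 -0.09002807] 2229
crop origin 218 161
mark [np.float64(-0.09767), np.float64(-0.09769), np.float64(-0.09769)] ptr [np.float64(-0.09663), np.float64(-0.09663), np.float64(-0.09659), np.float64(-0.09659)]
prong x -0.134 232 [0.0719 0.0727]
prong x -0.125 362 [0.0707 0.0715]
prong x -0.115 425 [0.0694 0.0799]
prong x -0.105 282 [0.073  0.0802]
prong x -0.08 421 [0.0633 0.0799]
prong x -0.07 316 [0.0612 0.062 ]
pad side x -12 0 []
pad side x -9 78 [0.1041 0.1053 0.106  0.1083 0.1122]
pad side x 9 100 [0.1045 0.1052 0.1054 0.1057 0.1062]
pad side x 12 0 []
9.35 [0.5686 0.0908 0.037 ] [-0.4 -7.4 64.7] 0.01341734024093787
```

>>> carry_out(
  increments=[
    [[-0.7,0.06,0.015,-0.1,0,0,0],[-0.7,0.12,0.03,-0.2,0,0,0],[-0.7,0.12,0.03,-0.2,0,0,0],[-0.68,0.12,0.03,-0.2,0,0,0],[-0.68,0.12,0.03,-0.2,0,0,0]],
  ],
  squeeze=20,
)

```text
t: 9.98
tool_pos: [0.5673, 0.0914, 0.0373]
orientation: [-3.073, -0.651, -0.023]
contact_force: [10.8, -1.3, 3.6]
width: 0.014
```

```bash
python3 chk.py w9
python3 - <<'E'
from h import *
c=read_camera("wrist");p,q,g=look(c)
for u in range(270,375,8):
    print(u,[tuple(int(x) for x in (np.r_[q[v,u],p[v,u,2]]*1000).round(0)) for v in range(282,325,6)])
E
```

```text
9.975 [0.5673 0.0914 0.0373] [-0.0973  0.0064] F [10.8 -1.3  3.6] 0.014 [-0.18 -2.22 -0.05]
expect mark px (np.float64(320.2064611676143), np.float64(203.69616996845554)) ptr (np.float64(320.26959269528516), np.float64(237.4710326731016)) tip (np.float64(319.92948770605034), np.float64(323.20170250626086))
blade side face x [-0.10390108 -0.09704594 -0.09050278] 2342
crop origin 220 159
mark [np.float64(-0.09752), np.float64(-0.09772), np.float64(-0.09769)] ptr [np.float64(-0.09725), np.float64(-0.09724), np.float64(-0.09721), np.float64(-0.09721)]
270 [(-116, 18, 67), (-116, 16, 68), (-116, 14, 68), (-116, 12, 69), (-115, 13, 76), (-114, 13, 81), (-114, 12, 85), (-113, 12, 89)]
278 [(-113, 18, 67), (-113, 16, 68), (-113, 14, 68), (-113, 11, 68), (-112, 13, 76), (-112, 13, 81), (-110, 16, 93), (-110, 16, 97)]
286 [(-110, 17, 66), (-110, 16, 69), (-109, 17, 76), (-109, 17, 80), (-109, 16, 85), (-108, 17, 90), (-108, 16, 93), (-107, 17, 98)]
294 [(-107, 17, 66), (-107, 15, 66), (-107, 17, 76), (-106, 17, 80), (-106, 17, 86), (-106, 16, 89), (-105, 16, 93), (-105, 16, 97)]
302 [(-104, 18
[... 532 characters left out ...]
 65), (-93, 10, 65), (-93, 7, 64), (-92, 4, 61), (-93, 3, 66), (-93, 4, 72)]
342 [(-90, 17, 65), (-90, 15, 65), (-90, 17, 75), (-90, 16, 78), (-90, 14, 79), (-90, 12, 80), (-90, 10, 80), (-90, 8, 80)]
350 [(-87, 17, 64), (-87, 15, 65), (-87, 17, 75), (-88, 16, 80), (-88, 17, 85), (-88, 16, 89), (-97, 72, 212), (-89, 16, 98)]
358 [(-84, 17, 64), (-84, 14, 63), (-85, 16, 75), (-85, 17, 80), (-86, 17, 85), (-86, 16, 89), (-86, 17, 95), (-87, 16, 98)]
366 [(-81, 17, 64), (-81, 14, 64), (-81, 12, 63), (-81, 9, 63), (-82, 13, 76), (-97, 72, 212), (-84, 16, 93), (-84, 16, 98)]
374 [(-78, 17, 63), (-78, 14, 63), (-78, 12, 62), (-77, 9, 61), (-79, 12, 75), (-80, 13, 81), (-80, 12, 84), (-81, 12, 89)]
```

>>> carry_out(
  increments=[
    [[-0.68,0,-0.008,0.04,0,0,0],[-0.68,0,-0.008,0.08,0,0,0],[-0.68,0,-0.008,0.12,0,0,0],[-0.68,0,-0.008,0.12,0,0,0]],
  ],
)

```text
t: 10.58
tool_pos: [0.5671, 0.092, 0.0333]
orientation: [3.073, 0.65, 0.022]
contact_force: [2.2, -4.4, 25.9]
width: 0.0141
```

>>> carry_out(
  increments=[
    [[-0.67,-0.04,0,0,0,0,0],[-0.67,-0.08,0,0,0,0,0],[-0.67,-0.08,0,0.04,0,0,0],[-0.67,-0.08,0,0.04,0,0,0]],
  ],
)

```text
t: 11.08
tool_pos: [0.5587, 0.0885, 0.0265]
orientation: [3.073, 0.65, 0.01]
contact_force: [4.2, -3.1, 5.3]
width: 0.014
```

```bash
python3 chk.py w10
```

```text
11.075 [0.5587 0.0885 0.0265] [-0.0982 -0.0026] F [ 4.2 -3.1  5.3] 0.014 [-0.61 -0.95 -0.03]
expect mark px (np.float64(322.1363265008095), np.float64(186.1842739780316)) ptr (np.float64(322.12921838426917), np.float64(223.05663078717623)) tip (np.float64(322.44124089059886), np.float64(312.98744083123063))
blade side face x [-0.11766793 -0.09783123 -0.0778773 ] 4317
crop origin 222 144
mark [np.float64(-0.09771), np.float64(-0.09764), np.float64(-0.09765)] ptr [np.float64(-0.09805), np.float64(-0.09806), np.float64(-0.09804), np.float64(-0.09802)]
```

>>> carry_out(
  increments=[
    [[-0.67,0.04,0.005,0.05,0,0,0],[-0.67,0.04,0.005,0.1,0,0,0],[-0.67,0.04,0.005,0.15,0,0,0],[-0.67,0.04,0.005,0.2,0,0,0],[-0.67,0.04,0.005,0.2,0,0,0]],
  ],
)

```text
t: 11.75
tool_pos: [0.5592, 0.0884, 0.0168]
orientation: [3.071, 0.649, 0.002]
contact_force: [-5.2, -5.3, 27.6]
width: 0.0142
```

```bash
sed -i 's/>.035)&/>.03)\&/' lev.py; python3 chk.py w11; python3 lev.py|grep -v pad
```

```text
11.75 [0.5592 0.0884 0.0168] [-0.0979 -0.0023] F [-5.2 -5.3 27.6] 0.0142 [-1.48  1.21 -0.11]
expect mark px (np.float64(321.4424138393195), np.float64(190.9368294953568)) ptr (np.float64(321.4740416040326), np.float64(229.53152135321363)) tip (np.float64(321.8646147701107), np.float64(330.4355959347066))
blade side face x [-0.11722803 -0.09689727 -0.07119749] 5310
crop origin 221 151
mark [np.float64(-0.09763), np.float64(-0.09752), np.float64(-0.09766)] ptr [np.float64(-0.09788), np.float64(-0.09787), np.float64(-0.09786), np.float64(-0.09781)]
prong x -0.134 354 [0.0384 0.0391]
prong x -0.125 484 [0.04  0.041]
prong x -0.115 337 [0.0424 0.0433]
prong x -0.105 340 [0.0447 0.0456]
prong x -0.08 381 [0.0503 0.0513]
prong x -0.07 519 [0.0526 0.0536]
11.95 [0.5592 0.0884 0.0168] [-5.1 -5.7 27.4] 0.013909211635567216
```

>>> carry_out(
  increments=[
    [[-0.67,0,0,0.03,0,0,0],[-0.67,0,0,0.05,0,0,0],[-0.67,0,0,0.05,0,0,0],[-1,0,0,0.05,0,0,0],[-1,0,0,0.05,0,0,0],[-1,0,0,0.05,0,0,0],[-1,0,0,0.05,0,0,0]],
  ],
  squeeze=30,
)

```text
t: 12.82
tool_pos: [0.5594, 0.0883, 0.0164]
orientation: [3.069, 0.648, 0.002]
contact_force: [-10.4, -6.9, 44.7]
width: 0.0136
```

```bash
python3 chk.py w12; python3 lev.py|grep -v pad
```

```text
12.825 [0.5594 0.0883 0.0164] [-0.0977 -0.0021] F [-10.4  -6.9  44.7] 0.0136 [-1.87  2.57 -0.14]
expect mark px (np.float64(320.9629911759531), np.float64(191.56988239020387)) ptr (np.float64(321.0235191580031), np.float64(230.20658933832348)) tip (np.float64(321.5587697529392), np.float64(331.73502726333214))
blade side face x [-0.11671101 -0.09675872 -0.07136892] 5166
crop origin 221 151
mark [np.float64(-0.09766), np.float64(-0.09751), np.float64(-0.09766)] ptr [np.float64(-0.09778), np.float64(-0.09781), np.float64(-0.09776), np.float64(-0.09776)]
prong x -0.134 347 [0.0382 0.0389]
prong x -0.125 517 [0.0399 0.0408]
prong x -0.115 329 [0.0422 0.0433]
prong x -0.105 382 [0.0446 0.046 ]
prong x -0.08 380 [0.0502 0.0512]
prong x -0.07 515 [0.0526 0.0535]
13.025 [0.5594 0.0883 0.0164] [-11.3  -6.7  45.2] 0.013747626955145907
```

>>> carry_out(
  increments=[
    [[-1,0,0,-0.02,0,0,0],[-1,0,0,-0.04,0,0,0],[-1,0,0,-0.04,0,0,0],[-1,0,0,-0.04,0,0,0]],
  ],
)

```text
t: 13.52
tool_pos: [0.5594, 0.0883, 0.0165]
orientation: [3.071, 0.649, 0.003]
contact_force: [-5.8, -5.7, 28.9]
width: 0.0134
```

```bash
python3 chk.py w13; python3 lev.py|grep -v pad
python3 - <<'E'
from h import *
a=np.load("top0.npz")["img"];c=read_camera("top")["img"]
d=cv2.absdiff(a,c).max(-1)>60
for n,(u,v) in dict(can=(261,175),puck=(285,219),jig=(234,304),span=(330,292),short=(425,175),tall=(520,285),shaker=(105,300)).items(): print(n,int(d[v-15:v+15,u-15:u+15].sum()))
E
```

```text
13.525 [0.5594 0.0883 0.0165] [-0.0978 -0.0021] F [-5.8 -5.7 28.9] 0.0134 [-1.6   1.32 -0.17]
expect mark px (np.float64(321.18548495238485), np.float64(191.46769628805242)) ptr (np.float64(321.23395456773244), np.float64(230.0958865777126)) tip (np.float64(321.580885924566), np.float64(331.3736760563551))
blade side face x [-0.116825   -0.09691399 -0.07144197] 5172
crop origin 221 151
mark [np.float64(-0.09762), np.float64(-0.09751), np.float64(-0.09764)] ptr [np.float64(-0.09781), np.float64(-0.09783), np.float64(-0.09779), np.float64(-0.09781)]
prong x -0.134 350 [0.0382 0.039 ]
prong x -0.125 500 [0.0399 0.0407]
prong x -0.115 327 [0.0423 0.0431]
prong x -0.105 379 [0.0446 0.046 ]
prong x -0.08 382 [0.0503 0.0513]
prong x -0.07 535 [0.0526 0.0536]
13.725 [0.5593 0.0883 0.0165] [-5.8 -6.1 28.3] 0.013252986299641034
can 0
puck 340
jig 0
span 617
short 0
tall 0
shaker 0
```

Run:
```python
from h import *
a=np.load("side0.npz")["img"];c=read_camera("side")["img"]
for n,I in(("before",a),("after",c)):
    h=cv2.cvtColor(I,cv2.COLOR_RGB2HSV)
    m=np.zeros((480,640),bool);m[280:310,255:302]=1;m&=(h[...,1]<60)&(I.max(-1)>90);v,u=np.nonzero(m)
    g=cv2.cvtColor(I,cv2.COLOR_RGB2GRAY);k=cv2.Canny(g[228:256,325:345],60,120)
    print(n,"spanner",m.sum(),u.mean(),v.mean(),"puck patch",I[228:252,328:345].reshape(-1,3).mean(0))
d=cv2.absdiff(a,c).max(-1)>40;v,u=np.nonzero(d[225:260,318:352]);print(len(v)); print(int(d[258:310,258:302].sum()))
```

```text
before spanner 366 287.45081967213116 294.53005464480873 puck patch [193.35539216 154.42647059 119.22303922]
after spanner 369 287.49864498644985 294.520325203252 puck patch [198.25245098 159.11029412 123.34803922]
0
716
```

Neither the spanner nor the puck has moved, so I'm handing the job in.

```bash
python3 -c "
from h import *
s=state();print(s['t'],s['width'],s['contact_force']);print(finish_job())"
```

```text
13.825 0.013536784764468205 [-5.33446524 -6.22885417 28.9678882 ]
the job is handed in; nothing more can be done
None
```

The leg is out at the length mark, the cam lever is pressed down to its stop, and the hand is still gripping the blade. I handed the job in at 13.8 s, and no verdict was reported.

**Last checks**
- **Leg:** the pointer is at tower x = -97.8 mm and the mark at -97.6 mm, about 0.2 mm apart.
- **Lever:** its prongs slope down about 0.22, and 17 N more push did not move them, so it is on its stop.
- **Grip:** 13.5 mm opening on the blade at 30 N, with about 29 N on the wrist, mostly the downward push on the lever.
- **Surroundings:** the can, jigger, bottles and shaker show no change from above. The spanner and puck show changed pixels there. The side view shows the spanner in the same place (within 0.1 px) and no change at the puck.

**What disagreed or went wrong**
- **First grasp missed:** the fingers closed above the blade. The cameras showed the fingertips about 45 mm higher than the reported tool position implies, so I used the observed offset from then on.
- **First slide stuck:** at full grip the pads jammed on the blade. The wrist force reached about 65 N and the hand drifted 7 mm sideways. I backed off and slid down with a much lighter grip, then gripped firmly again. In that phase the leg moved up to 1.8 mm off the mark, then came back.
- **Hand position:** it finished about 2 mm off-centre across the blade. The pads still reach both prongs.

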